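Make up the drain on an upturned hand basin

ROBOT

A 6-joint arm with a two-finger parallel gripper is mounted at the origin on the work surface. World frame = base frame: x ahead of the robot, y to its left, z up, the work surface at z = 0. Lengths are in mm, angles in degrees, forces in N, time in s.
With the tool pointing down it reaches from about 400 to 925 mm from the base axis. Payload 3.4 kg.
Tool frame: the origin (TCP) lies at the very end of the fingers, on their centre line; the grasp point (between the pads) lies 19 mm behind it; z points along the fingers, y is the line along which they close (so a half turn about z gives the same grasp; the last joint's range is limited). The gripper opens to 85 mm and grips with 20 to 120 N. Pads are 22 mm wide; open, the fingers measure 114 mm over their backs; the gripper's body (76 mm by 85 mm) begins 54 mm behind the grasp point. The pads swing forward as they close: fully open they stand 13 mm farther back than shut.
Start: joints at [-70.961, 17.578, 86.31, -0, 76.112, -4.211], TCP at [226.961, -528.318, 231.305] pointing down, gripper open.
Joint ranges: [-179.03, 179.03], [-60, 130.46], [8.19, 133.38], [-81.62, 261.62], [5.75, 156.47], [-153.77, 153.77]. Speed limits (degrees/s): [147.25, 147.25, 180, 180, 180, 180].

INTERFACE

Orientations are given as a 3x3 rotation matrix whose columns are the frame's x, y, z axes.
In Python, from bench import robot gives the robot as it stands.
- The arm moves only by the tool play_rows, never from a script. Its argument "series" is one flat list of numbers, 5 for each row, row after row: the shift along the tool's x, y, z in units of 750 mm (1.0 is 750 mm), then the turn about the tool's z in units of 2 pi rad (1.0 is 2 pi rad), then the closure, from -1 (fully open) to 1 (shut). In form: [dx, dy, dz, spin, hand, dx, dy, dz, spin, hand, ...]. A call has 1 to 8 rows; each row is the pose to reach, as a shift and turn from the pose commanded when the call began, along the tool's axes at that moment, turning the shorter way round; what a row does not reach only later rows make up. A row lasts 1/12 s, in which the tool goes at most 41.7 mm and 7.16 degrees, less where a joint would pass 70% of its speed; a pose out of reach is approached as far as the arm can. A call with a number of a shift or a turn outside -1 to 1 is refused whole. A call with a gripper value outside its range is refused whole. The fingers move at their own pace and stop on an object; "squeeze" is the grip in N (left out, the last holds). Time passes only in rows, so rows that repeat a pose let the fingers close. It gives the time, the measured TCP pose, the force, the opening and the grip force at its end, in the units of the state.
- robot.observe(): the state, without advancing time (a new reading comes with each control period).
- robot.camera(name): name is "side" or "top" or "wrist"; returns a dict with "image" (420x560x3 uint8, red, green, blue), "depth" (420x560 float32, mm along the optical axis (not along the pixel's ray), 0 where there is no reading), "fov_y" (degrees; the focal length in pixels is half the picture's height over the tangent of half this angle, whatever the lens; pixels are square), "cx", "cy" (the principal point, pixels), "D" ([k1, k2, p1, p2, k3] as OpenCV has them; the pictures are not rectified), "cam_to_world" (4x4, takes a point from camera to world coordinates). Camera axes: x right, y up, looking along -z (the intrinsics and any distortion apply to the point x, -y, -z); pixel columns grow to the right and rows downward; lengths in mm; the calibration is good to about 2 mm. A picture is of the moment at which its call begins.
- robot.sign_off(): hands the job in; it is judged then, once.
The state is a dict: "time_s": time; "qpos": joint angles; "qvel": joint speeds; "joint_torque": joint torques, N m; "position": TCP position; "ee_rot": TCP orientation; "ft_force": force on the tool from outside, world axes, zero at the start; "torque": the same for the moment, N m; "gripper_width": opening from 0.0 (shut) to 1.0 (fully open); "grasp_force": force on a finger pad.
Only numpy, scipy, OpenCV 4.12 (cv2) and the standard library are available. Lean on these libraries where they do the work, as an engineer would, in place of code of your own. Each camera call takes 0.05 s, during which the arm holds its last target. There are 200 camera calls.

TASK

Assemble the drain fittings on the brass waste tail that sticks up from the upturned hand basin, one at a time in fitting order: the black rubber gasket first, flat on the basin, then the red fibre washer, then the brass back nut; next stand the white tailpiece tube inside the brass tail, and last put the ribbed white slip nut over the tube so that it sits down on the end of the tail. Each piece should lie fully home on what is below it; nothing is to be screwed tight. Leave the roll of tape, the wrench and the screwdriver where they are.

Things in the scene. Friction and masses are not known exactly. Their poses are not given: they have to be found in the camera images.
- basin: White basin, fixed upside down. Origin on the bench below its waste axis, z up. Flat round top (84 mm wide) 125 mm above the origin; on it a brass tail stands up to 169 mm: 42 mm outside, 36 mm bore, open above, flat ledge in the bore at 137 mm. Sides slope away below the flat. Foot rim 34 mm high, reaching 110 mm to -x, 170 mm to +x (there a wall apron 82 mm high), 180 mm to each y side.
- gasket: Black rubber ring, 64 mm outside, 48 mm inside, 12 mm thick, lying flat. Origin at the centre of its underside, z up. Loose, about 30 g.
- washer: Red fibre ring, 62 mm outside, 48 mm inside, 6 mm thick, lying flat. Origin at the centre of its underside, z up. Loose, about 20 g.
- backnut: Brass hexagon nut, 58 mm across flats (67 mm across corners), smooth 48 mm hole, 14 mm thick, lying flat. Origin at the centre of its underside, z up; its x axis is square to one pair of flats (the others at 60 degree steps). Loose, about 110 g, drops over the tail without turning.
- tailpiece: White plastic tube, 28 mm diameter, 80 mm long, standing upright. Origin at the centre of its lower end, z up along the tube. Loose, about 50 g.
- slipnut: White ribbed plastic cap nut, 58 mm across, 18 mm high, lying skirt down as it is to be fitted: lower 10 mm a skirt with 48 mm opening, above it a lip 8 mm thick with a 34 mm hole. In place the lip rests on the end of the brass tail, so its underside is 159 mm above the basin's origin. Origin: centre of its underside, z up. Loose, about 40 g.
- tape: Roll of thread tape on a green spool, 55 mm diameter, 15 mm high, lying flat among the fittings on the blue mat (3 mm thick). Origin at the centre of its underside. Loose bystander.
- wrench: Adjustable wrench with red handle, about 220 mm long along its x, 47 mm wide, 14 mm high, lying on the bench in front of the basin. Origin at its middle on the bench. Loose bystander.
- screwdriver: Screwdriver with yellow handle, 200 mm long along its x, lying on the bench in front of the blue mat with the fittings. Origin at its middle on the bench. Loose bystander.
There are look-alikes about, which are no part of the job. What is meant by the gasket is not pink, and is the larger of those in its own colour.

How it is judged (in metres and radians):
On the way, in this order (a step that is already met when the one before it is completed fails the run):
1. the black gasket lies round the tail on the basin (z of gasket in the frame of basin between 0.1225 and 0.1275 m and horizontal distance between gasket and basin below 0.006 m and angle between gasket's own z axis and vertical below 0.12 rad), for 0.2 s.
2. the red washer lies round the tail on the gasket (z of washer in the frame of basin between 0.1345 and 0.1395 m and horizontal distance between washer and basin below 0.006 m and angle between washer's own z axis and vertical below 0.12 rad), for 0.2 s.
3. the brass back nut lies flat round the tail on the washer (z of backnut in the frame of basin between 0.1405 and 0.1455 m and horizontal distance between backnut and basin below 0.006 m and angle between backnut's own z axis and vertical below 0.12 rad), for 0.2 s.
4. the white tailpiece stands in the tail, down on its ledge (z of tailpiece in the frame of basin between 0.1345 and 0.1395 m and horizontal distance between tailpiece and basin below 0.006 m and angle between tailpiece's own z axis and vertical below 0.12 rad), for 0.2 s.
5. the ribbed white slip nut is over the tailpiece, down on the end of the tail (z of slipnut in the frame of basin between 0.1565 and 0.1615 m and horizontal distance between slipnut and basin below 0.006 m and angle between slipnut's own z axis and vertical below 0.12 rad), for 0.2 s.
At the end, for the whole second after the job is handed in: Gasket, washer, back nut lie on one another round the tail, the tailpiece stands on the ledge in it, the slip nut sits on its end: undersides 125, 137, 143, 137, 159 mm above the basin origin, within 2.5 mm in height, 6 mm of the axis, 0.12 rad of level; at rest and let go (all of step 1 and all of step 2 and all of step 3 and all of step 4 and all of step 5 and linear speed of each of gasket, washer, backnut, tailpiece, slipnut below 0.02 m/s); the robot touches nothing.
It fails at once if the tape roll is moved by more than 25 mm (distance of tape from where it was at the start of the episode above 0.025 m).
It fails at once if the wrench is moved by more than 25 mm (distance of wrench from where it was at the start of the episode above 0.025 m).
It fails at once if the screwdriver is moved by more than 25 mm (distance of screwdriver from where it was at the start of the episode above 0.025 m).
It also fails if it takes over 144 s, if anything falls off the work surface, if the arm or the gripper's body presses on something with over 40 N, if the wrist force passes 120 N, or if a joint passes its speed limit or range.

## Working session

There is one attempt and no reset: what is moved stays moved. The work goes in short steps, Python scripts to look and compute and a tool call to move; the robot and the scene stay as the last step left them, time stands still between calls to the robot, and variables do not carry over. Pictures are saved under pics/ and viewed, at most 14 in all, crops included, and the job is handed in when it is done.

Besides the shell and the picture viewer there is one more tool, called after "Request:" by a JSON object that holds its "api" and its "payload". play_rows: Moves the arm, as the interface text tells. Its arguments: {"type":"object","properties":{"series":{"type":"array"},"squeeze":{"type":"number"}},"required":["series"]}

```bash
mkdir -p pics; ls; python3 - <<'E'
from bench import robot
import cv2,pickle
for n in("side","top","wrist"):
    c=robot.camera(n); pickle.dump(c,open(f"pics/{n}0.pkl","wb"))
    cv2.imwrite(f"pics/{n}0.png",c["image"][:,:,::-1])
    print(n,c["fov_y"],c["cx"],c["cy"],c["D"]);print(c["cam_to_world"])
print(robot.observe())
E
```

```text
pics
side 48.740903947266105 279.1642966898148 207.68501836636747 [-0.11957548  0.          0.          0.          0.        ]
[[ 8.19513218e-01  2.79634104e-01 -5.00202812e-01 -1.51681061e+02]
 [-5.72939138e-01  4.17757064e-01 -7.05138128e-01 -8.93537983e+02]
 [ 1.17825900e-02  8.64455785e-01  5.02570758e-01  6.97769821e+02]
 [ 0.00000000e+00  0.00000000e+00  0.00000000e+00  1.00000000e+00]]
top 52.11062483315655 277.6919024350259 209.6301408036807 [-0.049779  0.        0.        0.        0.      ]
[[ 4.38085595e-03  9.91605717e-01 -1.29224260e-01  3.43685848e+02]
 [-9.99975599e-01  3.64087035e-03 -5.96204761e-03 -3.09438795e+00]
 [-5.44151172e-03  1.29247226e-01  9.91597471e-01  9.65025627e+02]
 [ 0.00000000e+00  0.00000000e+00  0.00000000e+00  1.00000000e+00]]
wrist 61.21086654418638 282.57324948893495 208.22319467967012 [-0.08227393  0.          0.          0.          0.        ]
[[ 3.94866622e-01  8.84593069e-01  2.48144017e-01  2.89813161e+02]
 [-9.18733339e-01  3.81090528e-01  1.03436266e-01 -5.02897193e+02]
 [-3.06633075e-03 -2.68821710e-01  9.63185073e-01  3.73221909e+02]
[... 179 characters left out ...]
61114703e+01, -4.21123356e+00]), 'qvel': array([ 0.08785937,  0.03686283, -0.07899249,  0.04938294,  0.04353849,
        0.01095565]), 'joint_torque': array([-5.80834785e-04, -4.57978463e+01, -2.52219862e+01, -3.36901594e-04,
        8.49402335e-03,  4.60033974e-06]), 'position': array([ 226.77300354, -527.82925798,  230.58648539]), 'ee_rot': array([[ 9.18791295e-01,  3.94743288e-01, -5.41248462e-04],
       [ 3.94743649e-01, -9.18790098e-01,  1.48571891e-03],
       [ 8.91838423e-05, -1.57872000e-03, -9.99998750e-01]]), 'ft_force': array([-0.42715947,  0.90065515, -0.00901997]), 'torque': array([-0.02057156,  0.00027577, -0.02730138]), 'grasp_force': 0.0, 'gripper_width': 1.000055526089562}
```

View pics/side0.png

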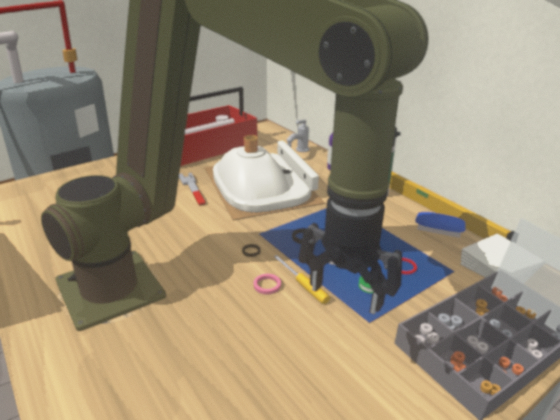

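View pics/top0.png

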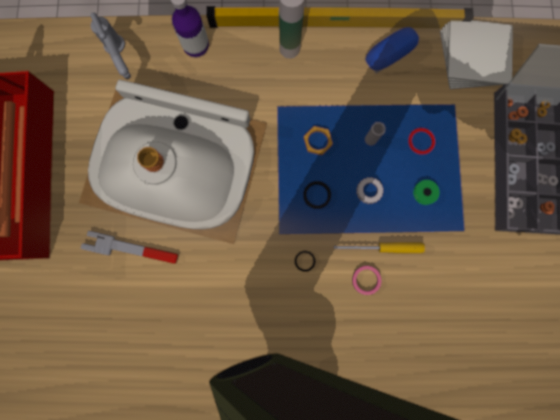

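View pics/wrist0.png

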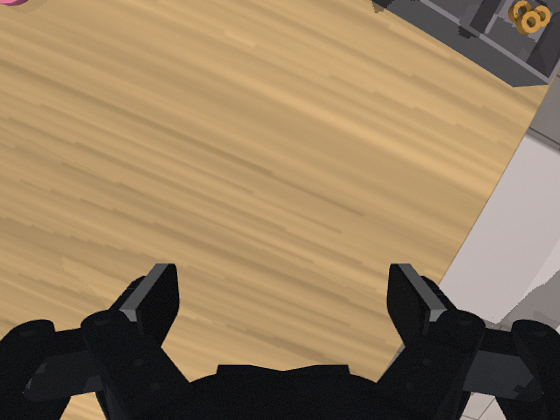

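The side view shows the arm hiding part of the blue mat. In the top view:
- The tail is at (151,159).
- The black gasket is at (317,194). A smaller black decoy is at (305,261), and a pink ring is at (367,280).
- The back nut is at (318,140), the tube at (375,133), the red washer at (422,141), the slip nut at (370,190) and the tape at (427,191).

The wrist view shows only bench.

```bash
cat > h.py <<'E'
import numpy as np,cv2,pickle
from bench import robot
def K(c):
    f=c["image"].shape[0]/2/np.tan(np.radians(c["fov_y"])/2)
    return np.array([[f,0,c["cx"]],[0,f,c["cy"]],[0,0,1.]])
def rays(c,uv):
    p=cv2.undistortPoints(np.asarray(uv,float).reshape(-1,1,2),K(c),np.array(c["D"])).reshape(-1,2)
    return np.c_[p[:,0],-p[:,1],-np.ones(len(p))]
def plane(c,uv,z):
    T=c["cam_to_world"]; d=rays(c,uv)@T[:3,:3].T; o=T[:3,3]
    return o+d*((z-o[2])/d[:,2])[:,None]
def cloud(c):
    h,w=c["depth"].shape; g=np.stack(np.meshgrid(np.arange(w),np.arange(h)),-1).reshape(-1,2)
    T=c["cam_to_world"]; p=(rays(c,g)*c["depth"].reshape(-1,1))@T[:3,:3].T+T[:3,3]
    return p.reshape(h,w,3)
def grab(n,save=None):
    c=robot.camera(n)
    if save: cv2.imwrite(f"pics/{save}.png",c["image"][:,:,::-1])
    return c
def circ(p):  # least-squares circle
    A=np.c_[2*p,np.ones(len(p))]; s=np.linalg.lstsq(A,(p**2).sum(1),rcond=None)[0]
    return s[0],s[1],np.sqrt(s[2]+s[0]**2+s[1]**2)
def holecirc(c,mask,z):
    """outer & inner contour of largest blob cast on plane z -> circles"""
    m=cv2.morphologyEx(mask.astype(np.uint8),cv2.MORPH_CLOSE,np.ones((3,3)))
    cs,hi=cv2.findContours(m,cv2.RETR_CCOMP,cv2.CHAIN_APPROX_NONE)
    i=max((k for k in range(len(cs)) if hi[0][k][3]<0),key=lambda k:cv2.contourArea(cs[k]))
    out=[np.round(circ(plane(c,cs[i].reshape(-1,2),z)[:,:2]),1)]
    ch=[k for k in range(len(cs)) if hi[0][k][3]==i]
    if ch:
        j=max(ch,key=lambda k:cv2.contourArea(cs[k])); out.append(np.round(circ(plane(c,cs[j].reshape(-1,2),z)[:,:2]),1))
    return out
E
python3 - <<'E'
from h import *
c=pickle.load(open("pics/top0.pkl","rb")); P=cloud(c)
hsv=cv2.cvtColor(c["image"],cv2.COLOR_RGB2HSV); H,S,V=cv2.split(hsv)
B=dict(gasket=(317,194),decoy=(305,261),nut=(318,140),tube=(375,133),washer=(422,141),slip=(370,190),tape=(427,191),tail=(151,159),mat=(345,165))
for n,(u,v) in B.items():
    r=18; s=np.s_[v-r:v+r,u-r:u+r]; q=P[s].reshape(-1,3); z=q[:,2]
    blue=((H[s]>100)&(H[s]<130)&(S[s]>120)).ravel()
    print(n,np.percentile(z,[2,25,50,75,90,98]).round(1),end=' ')
    zt=np.percentile(z,95); 
    k=~blue&(z>3+(zt-3)*.6) if n not in('tail',) else z>163
    if k.sum()>10:
        print(k.sum(),q[k].mean(0).round(1),((q[k].max(0)+q[k].min(0))/2).round(1),np.ptp(q[k],0).round(1),end=' ')
        m=np.zeros(P.shape[:2],np.uint8); m[s]=k.reshape(2*r,2*r); print([list(a) for a in holecirc(c,m,np.median(q[k][:,2]))],end='')
    print()
E
```

```text
gasket [ 0.9  3.3  4.8  7.3 15.9 18.4] 145 [498.  -83.5  29. ] [437.3 -58.7 488.4] [187.2 111.2 953.3] [[np.float64(501.5), np.float64(-84.5), np.float64(28.6)], [np.float64(502.0), np.float64(-84.7), np.float64(26.3)]]
decoy [-2.6 -0.1  1.3  2.8  8.6 11.8] 156 [355.  -55.7  28.5] [355.1 -41.8 486.3] [ 46.3  77.4 957.5] [[np.float64(355.0), np.float64(-56.8), np.float64(23.0)], [np.float64(354.8), np.float64(-56.9), np.float64(18.8)]]
nut [ 0.8  3.3  4.8  7.2 18.1 20.8] 252 [624.5 -87.1  29.3] [501.7 -60.6 489. ] [315.9 115.1 952.1] [[np.float64(628.0), np.float64(-87.6), np.float64(30.2)], [np.float64(627.9), np.float64(-87.4), np.float64(24.2)]]
tube [ 0.8  3.4  4.8  7.1 60.6 83.3] 169 [ 629.6 -207.9   80.2] [ 495.5 -114.3  506.4] [303.6 222.4 917.2] [[np.float64(632.4), np.float64(-210.0), np.float64(17.0)], [np.float64(633.1), np.float64(-210.1), np.float64(7.8)]]
washer [ 0.8  3.1  4.5  6.3  9.1 11.5] 191 [ 629.5 -327.2    9.8] [ 628.3 -326.9   10.8] [59.4 61.   6.7] [[np.float64(629.0), np.float64(-327.2), np.float64(29.8)], [np.float64(628.7), np.float64(-327.1), np.float64(25.0)]]
slip [ 0.8  3.3  5.  16.8 22.3 24.6] 331 [ 511.2 -201.4   27.3] [ 442.7 -116.9  490.2] [198.1 227.6 949.6] [[np.float64(512.4), np.float64(-202.6), np.float64(27.6)], [np.float64(512.6), np.float64(-202.7), np.float64(17.5)]]
tape [ 0.9  3.7  5.5 18.2 20.  22. ] 472 [ 508.5 -329.2   25. ] [ 439.9 -181.7  489.6] [192.4 357.2 950.9] [[np.float64(509.6), np.float64(-331.3), np.float64(26.8)]]
tail [116.8 125.1 127.4 141.1 165.5 171.1] 151 [541.1 242.4 195.1] [456.6 134.4 564.1] [225.9 274.9 801.9] [[np.float64(548.2), np.float64(250.7), np.float64(20.9)], [np.float64(548.8), np.float64(250.3), np.float64(17.9)]]
mat [0.8 3.  4.2 5.3 6.5 8.3]
```

```bash
cat >> h.py <<'E'
def go(x,y,z,yaw=None,s=None):
    """row numbers for world target of TCP (relative to current measured pose), yaw = world angle of tool y (closing line), mod 180"""
    s=s or robot.observe(); R=s["ee_rot"]; d=R.T@(np.array([x,y,z])-s["position"])
    a=0 if yaw is None else (np.degrees(np.arctan2(R[1,1],R[0,1]))-yaw+90)%180-90  # tool z down: +spin = -yaw
    print("row",(d/750).round(4),"spin",round(a/360,4),"maxrows",np.linalg.norm(d)/41.7,abs(a)/7.16)
E
python3 - <<'E'
from h import *
c=pickle.load(open("pics/wrist0.pkl","rb")); P=cloud(c); s=robot.observe()
Q=(P-s["position"])@s["ee_rot"]
for u,v in[(165,268),(172,268),(150,290),(400,268),(393,268),(415,290),(175,300),(390,300),(290,390)]: print(u,v,c["depth"][v,u],Q[v,u].round(1))
m=(c["depth"]>0)&(c["depth"]<260); q=Q[m]; print(q[:,2].max(), np.percentile(q[:,2],[50,99]),q[q[:,2]>-20].min(0),q[q[:,2]>-20].max(0))
go(565,-84.5,240,0)
go(548,250,300,0)
E
```

```text
165 268 132.95772 [ 10.2 -43.  -20.7]
172 268 136.45146 [  8.7 -41.4 -17.5]
150 290 114.93186 [ 10.9 -42.  -39.2]
400 268 131.41055 [ 10.9  45.6 -22. ]
393 268 135.78468 [  9.   44.3 -18. ]
415 290 115.44244 [ 10.7  45.4 -38.6]
175 300 138.45052 [ -4.4 -40.9 -19.1]
390 300 139.87837 [ -5.1  44.5 -17.7]
290 390 74.636406 [ 10.    3.3 -81.3]
-11.989403657492732 [-74.84328523 -18.69739399] [-11.71841379 -47.59152929 -19.98088482] [ 11.39393628  55.42713958 -11.98940366]
row [ 0.6477 -0.3651 -0.0119] spin -0.1854 maxrows 13.374050331924565 9.322626360668538
row [ 0.8029 -0.784  -0.0912] spin -0.1854 maxrows 20.249571074277622 9.322626360668538
```

Request:
{"api": "play_rows", "payload": {"series": [0.5705,-0.398,0,0.0647,-1,0.5705,-0.398,0,0.0647,-1,0.5705,-0.398,0,0.0647,-1,0.5705,-0.398,0,0.0647,-1,0.5705,-0.398,0,0.0647,-1,0.5705,-0.398,0,0.0647,-1,0.5705,-0.398,0,0.0647,-1,0.5705,-0.398,0,0.0647,-1]}}

```text
time_s: 0.82
position: [401.4, -246.4, 231.2]
ee_rot: [[1.0, -0.001, -0.0], [-0.001, -1.0, 0.0], [-0.0, -0.0, -1.0]]
ft_force: [0.6, 0.2, -0.2]
gripper_width: 1.003
grasp_force: 0.0
```

```bash
python3 -c "
from h import *
s=robot.observe();print(s['time_s'],s['position'],s['ee_rot'])
go(502,-84.5,120,-90)"
```

```text
0.8167 [ 401.38536138 -246.38720577  231.24795089] [[ 9.99999299e-01 -1.18186293e-03 -6.92357787e-05]
 [-1.18185727e-03 -9.99999298e-01  8.16747357e-05]
 [-6.93322584e-05 -8.15928517e-05 -9.99999994e-01]]
row [ 0.1339 -0.216   0.1483] spin -0.0002 maxrows 5.292478448123149 0.00945751028525408
```

Request:
{"api": "play_rows", "payload": {"series": [0.1339,-0.216,0.1483,0,-1,0.1339,-0.216,0.1483,0,-1,0.1339,-0.216,0.1483,0,-1,0.1339,-0.216,0.1483,0,-1,0.1339,-0.216,0.1483,0,-1,0.1339,-0.216,0.1483,0,-1,0.1339,-0.216,0.1483,0,-1,0.1339,-0.216,0.1483,0,-1]}}

```text
time_s: 1.48
position: [501.1, -86.2, 119.6]
ee_rot: [[1.0, 0.001, -0.002], [0.001, -1.0, -0.0], [-0.002, 0.0, -1.0]]
ft_force: [0.0, -0.8, -0.3]
gripper_width: 1.001
grasp_force: 0.0
```

```bash
python3 - <<'E'
from h import *
c=grab("wrist","w1"); P=cloud(c); s=robot.observe(); print(s["position"])
H,S,V=cv2.split(cv2.cvtColor(c["image"],cv2.COLOR_RGB2HSV))
ok=(c["depth"]>150)
m=ok&(V<70)&(S<120); m[265:, :180]=0; m[265:,385:]=0; m[360:]=0
print(m.sum(),np.median(P[m],0)); 
for z in(15,): print(z,holecirc(c,m,z))
b=ok&(H>100)&(H<130)&(S>120); print("mat z",np.median(P[b][:,2]))
z=P[:,:,2][m]; print(np.percentile(z,[5,50,75,95]))
Q=(P-s["position"])@s["ee_rot"]; f=(c["depth"]>0)&(Q[:,:,2]>-20)&(Q[:,:,2]<-10); q=Q[f]; print("fingers",q.min(0),q.max(0), (np.median(q[q[:,1]<0],0)+np.median(q[q[:,1]>0],0))/2)
E
```

```text
[501.24011176 -86.99346778 120.30037555]
3269 [493.84174127 -79.94959796  14.72738857]
15 [array([502.9, -87.3,  31.2]), array([503.9, -87.2,  23.1])]
mat z 3.0945305335835087
[ 5.21367296 14.72738857 15.37100051 16.09926168]
fingers [-11.24821009 -53.90664298 -19.98488854] [ 11.82741995  55.67217014 -11.63002401] [  3.71551867   0.8423499  -17.24238069]
```

View pics/w1.png

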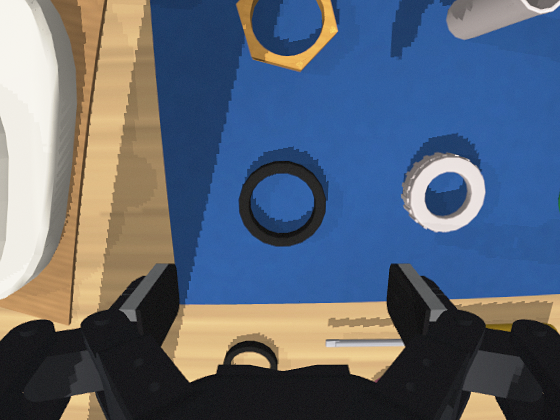

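The view shows the gasket at (283,203) between the pads. The nut is at (290,25), the slip nut at (447,193) and the small decoy at (250,360). The heights match the text: mat 3 mm and gasket top about 15 mm.

Request:
{"api": "play_rows", "payload": {"series": [0.0024,-0.0007,0.06,0,-1,0.0024,-0.0007,0.11,0,-1,0.0024,-0.0007,0.14,0,-1,0.0024,-0.0007,0.155,0,-1,0.0024,-0.0007,0.1617,0,-1,0.0024,-0.0007,0.1617,0,-1,0.0024,-0.0007,0.1617,0,-0.3,0.0024,-0.0007,0.1617,0,0], "squeeze": 40}}

```text
time_s: 2.2
position: [504.5, -86.9, 0.3]
ee_rot: [[1.0, -0.002, 0.003], [-0.002, -1.0, -0.001], [0.003, 0.001, -1.0]]
ft_force: [0.2, -1.2, 10.5]
gripper_width: 0.748
grasp_force: 8.3
```

Request:
{"api": "play_rows", "payload": {"series": [0,0,0,0,1,0,0,0,0,1,0,0,0,0,1,0,0,0,0,1,0,0,0,0,1]}}

```text
time_s: 2.62
position: [504.5, -86.8, 1.1]
ee_rot: [[1.0, -0.0, 0.004], [-0.0, -1.0, -0.002], [0.004, 0.002, -1.0]]
ft_force: [-1.4, -2.7, 5.7]
gripper_width: 0.72
grasp_force: 41.9
```

```bash
python3 - <<'E'
from h import *
c=grab("wrist","w2"); P=cloud(c); s=robot.observe(); print(s["position"],s["gripper_width"],s["grasp_force"],s["ft_force"])
Q=(P-s["position"])@s["ee_rot"]
for u in (140,150,160,170,180,190,200,210,220): print(u,[Q[v,u].round(0).tolist() for v in(270,285,300)])
E
```

```text
[504.47830201 -86.8420135    1.05342765] 0.7254308511646734 41.88348166644573 [-1.20882917 -1.32023489  6.3178252 ]
140 [[1.0, -61.0, -2.0], [-6.0, -62.0, -2.0], [-14.0, -63.0, -2.0]]
150 [[1.0, -57.0, -2.0], [-7.0, -58.0, -1.0], [14.0, -38.0, -49.0]]
160 [[1.0, -52.0, -2.0], [-6.0, -53.0, -2.0], [14.0, -35.0, -50.0]]
170 [[1.0, -47.0, -3.0], [7.0, -39.0, -27.0], [13.0, -33.0, -47.0]]
180 [[7.0, -39.0, -15.0], [11.0, -33.0, -35.0], [10.0, -31.0, -43.0]]
190 [[11.0, -33.0, -23.0], [11.0, -30.0, -35.0], [8.0, -29.0, -38.0]]
200 [[11.0, -29.0, -23.0], [6.0, -29.0, -24.0], [-0.0, -29.0, -25.0]]
210 [[7.0, -27.0, -14.0], [1.0, -27.0, -15.0], [-6.0, -28.0, -14.0]]
220 [[7.0, -23.0, -13.0], [0.0, -24.0, -14.0], [-7.0, -24.0, -14.0]]
```

View pics/w2.png

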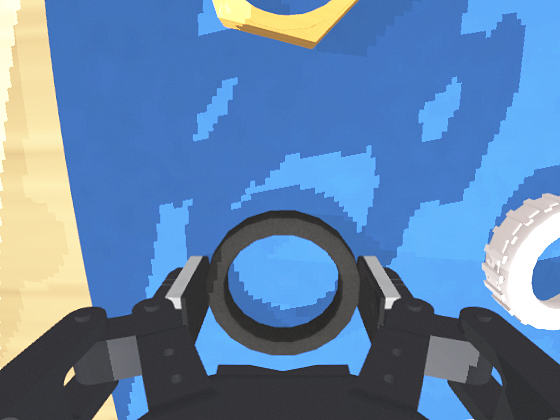

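The gasket is held square between the pads, with its ring centred near (285,283). The width reading is about 62 mm. Next I lift it and carry it to a viewing spot just short of the tail.

Request:
{"api": "play_rows", "payload": {"series": [0,0,-0.05,0,1,0,0,-0.1,0,1,0,-0.03,-0.15,0,1,0,-0.07,-0.2,0,1,-0.01,-0.11,-0.24,0,1,-0.0193,-0.16,-0.28,0,1,-0.0193,-0.21,-0.312,0,1,-0.0193,-0.26,-0.312,0,1]}}

```text
time_s: 3.33
position: [490.7, 97.4, 236.1]
ee_rot: [[1.0, -0.002, 0.01], [-0.002, -1.0, 0.0], [0.01, -0.0, -1.0]]
ft_force: [0.7, 0.1, -0.7]
gripper_width: 0.723
grasp_force: 44.0
```

Request:
{"api": "play_rows", "payload": {"series": [0,-0.05,0,0,1,0,-0.1,0,0,1,0,-0.14,0,0,1,0,-0.17,0,0,1,0,-0.1824,0,0,1,0,-0.1824,0,0,1,0,-0.1824,0,0,1,0,-0.1824,0,0,1]}}

```text
time_s: 4.0
position: [489.1, 232.3, 230.7]
ee_rot: [[1.0, -0.001, 0.0], [-0.001, -1.0, -0.001], [0.0, 0.001, -1.0]]
ft_force: [0.2, 0.1, -0.8]
gripper_width: 0.726
grasp_force: 44.0
```

```bash
python3 - <<'E'
from h import *
c=grab("wrist","w3"); P=cloud(c); s=robot.observe(); print(s["position"],s["gripper_width"],s["ee_rot"].round(4).tolist())
pickle.dump((c,s),open("pics/w3.pkl","wb"))
Z=P[:,:,2]; H,S,V=cv2.split(cv2.cvtColor(c["image"],cv2.COLOR_RGB2HSV))
m=(abs(Z-169)<4)&(c["depth"]>150); print(m.sum(),np.median(Z[m]),holecirc(c,m,169))
E
```

```text
[489.17024809 232.04098245 230.55656664] 0.7231754578394418 [[1.0, -0.002, 0.0002], [-0.002, -1.0, -0.0007], [0.0002, 0.0007, -1.0]]
1271 168.89989056329514 [array([548.1, 249.7,  20.5]), array([548.1, 249.5,  17.6])]
```

View pics/w3.png

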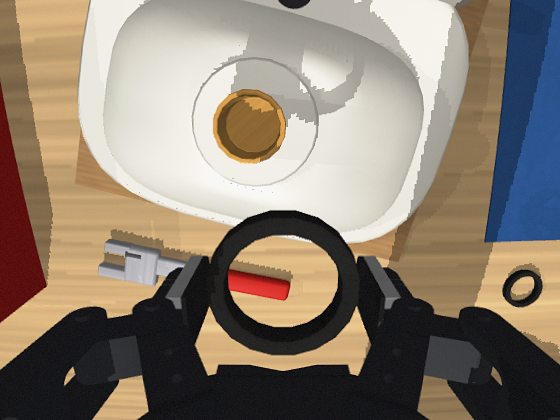

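The tail is at (250,125), and wrist and top cameras agree on it within 1 mm. The gasket is still held level at (284,283). I'll measure its centre relative to the TCP with this same camera.

```bash
cat >> h.py <<'E'
def held(c,s,zlo,zhi,umin=205,umax=362,extra=None):
    P=cloud(c); Q=(P-s["position"])@s["ee_rot"]
    m=(c["depth"]>0)&(Q[:,:,2]>zlo)&(Q[:,:,2]<zhi)&(abs(Q[:,:,1])<40); m[:,:umin]=0; m[:,umax:]=0
    if extra is not None: m&=extra
    z=np.median(P[:,:,2][m]); r=holecirc(c,m,z)
    print("held top z",z,"rel",z-s["position"][2],m.sum()); 
    for a in r: print("  rel",(a[:2]-s["position"][:2]).round(1),"r",a[2])
E
python3 - <<'E'
from h import *
c,s=pickle.load(open("pics/w3.pkl","rb"))
held(c,s,-18,-10)
E
```

```text
held top z 244.42963752503562 rel 13.873070887555286 8333
  rel [-1.8 -1.5] r 31.9
  rel [-1.  -1.4] r 23.1
```

Request:
{"api": "play_rows", "payload": {"series": [0.04,-0.012,0.01,0,1,0.07,-0.022,0.02,0,1,0.0804,-0.0253,0.0208,0,1,0.0804,-0.0253,0.0208,0,1,0.0804,-0.0253,0.0208,0,1,0.0804,-0.0253,0.0208,0,1,0.0804,-0.0253,0.0208,0,1,0.0804,-0.0253,0.0208,0,1]}}

```text
time_s: 4.72
position: [548.7, 252.1, 215.2]
ee_rot: [[1.0, -0.001, 0.0], [-0.001, -1.0, 0.0], [0.0, -0.0, -1.0]]
ft_force: [0.0, -0.3, -0.7]
gripper_width: 0.727
grasp_force: 44.0
```

```bash
python3 - <<'E'
from h import *
c=grab("wrist","w4"); P=cloud(c); s=robot.observe(); print(s["position"])
held(c,s,-18,-10)
Z=P[:,:,2]; m=(abs(Z-169)<4)&(c["depth"]>150); print(m.sum(),holecirc(c,m,169)); go(549.5,251,126,-90)
E
```

```text
[548.84825744 252.24448085 215.23115292]
held top z 228.961498621594 rel 13.730345699840939 8307
  rel [-1.9 -1.8] r 31.9
  rel [-0.9 -1.8] r 23.1
990 [array([546. , 250. ,  17.3])]
row [0.0008 0.0017 0.119 ] spin -0.0001 maxrows 2.140100973610953 0.005014053413423176
```

View pics/w4.png

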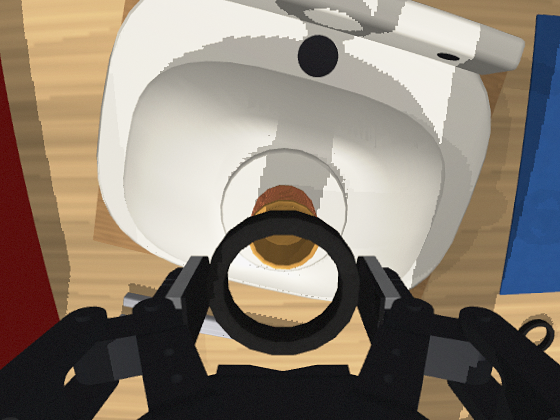

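The gasket is in the foreground at (284,283) with the tail below it at (284,240), on the same column. I'll descend.

Request:
{"api": "play_rows", "payload": {"series": [0.0008,0.0017,0.03,0,1,0.0008,0.0017,0.05,0,1,0.0008,0.0017,0.07,0,1,0.0008,0.0017,0.09,0,1,0.0008,0.0017,0.105,0,1,0.0008,0.0017,0.115,0,1,0.0008,0.0017,0.119,0,1,0.0008,0.0017,0.119,0,1]}}

```text
time_s: 5.43
position: [549.8, 251.1, 125.0]
ee_rot: [[1.0, -0.001, -0.001], [-0.001, -1.0, -0.0], [-0.001, 0.0, -1.0]]
ft_force: [0.3, 0.2, -0.4]
gripper_width: 0.727
grasp_force: 44.0
```

Request:
{"api": "play_rows", "payload": {"series": [0,0,0,0,-0.5,0,0,0,0,-1,0,0,0,0,-1,0,0,-0.03,0,-1,0,0,-0.08,0,-1,0,0,-0.12,0,-1,0,0,-0.15,0,-1,0,0,-0.15,0,-1]}}

```text
time_s: 6.1
position: [553.7, 252.5, 244.8]
ee_rot: [[1.0, -0.001, 0.012], [-0.001, -1.0, 0.004], [0.012, -0.004, -1.0]]
ft_force: [0.5, -0.3, 0.3]
gripper_width: 0.998
grasp_force: 0.0
```

```bash
python3 - <<'E'
from h import *
c=grab("wrist","w5"); P=cloud(c); s=robot.observe(); print(s["position"],s["gripper_width"])
H,S,V=cv2.split(cv2.cvtColor(c["image"],cv2.COLOR_RGB2HSV)); Z=P[:,:,2]
m=(V<75)&(S<120)&(abs(Z-137)<6); print(m.sum(),np.median(Z[m]),holecirc(c,m,137))
m=(abs(Z-169)<4)&(c["depth"]>150); print(m.sum(),holecirc(c,m,169))
go(629,-328,125)
E
```

```text
[552.37804884 252.0731349  242.05800562] 1.0029304142569326
1651 136.997380376348 [array([548.7, 249.8,  28.6])]
1025 [array([548.6, 249.9,  20.7]), array([548.8, 249.9,  17.5])]
row [0.1014 0.7738 0.1546] spin 0.0 maxrows 14.309502259873963 0.0
```

The gasket is seated, with its top at 137 mm round the tail. Next is the washer.

Request:
{"api": "play_rows", "payload": {"series": [0.1014,0.7738,0.1546,0,-1,0.1014,0.7738,0.1546,0,-1,0.1014,0.7738,0.1546,0,-1,0.1014,0.7738,0.1546,0,-1,0.1014,0.7738,0.1546,0,-1,0.1014,0.7738,0.1546,0,-1,0.1014,0.7738,0.1546,0,-1,0.1014,0.7738,0.1546,0,-1]}}

```text
time_s: 6.82
position: [591.4, -74.8, 171.6]
ee_rot: [[1.0, -0.001, -0.002], [-0.001, -1.0, 0.0], [-0.002, -0.0, -1.0]]
ft_force: [0.1, 0.3, -1.0]
gripper_width: 1.002
grasp_force: 0.0
```

```bash
python3 -c "
from h import *
print(robot.observe()['position']);go(629,-328,125,-90)"
```

```text
[591.35654212 -74.78728883 171.63630538]
row [0.0505 0.3376 0.0619] spin -0.0001 maxrows 6.240020677786342 0.005498818546670972
```

Request:
{"api": "play_rows", "payload": {"series": [0.0505,0.3376,0.0619,0,-1,0.0505,0.3376,0.0619,0,-1,0.0505,0.3376,0.0619,0,-1,0.0505,0.3376,0.0619,0,-1,0.0505,0.3376,0.0619,0,-1,0.0505,0.3376,0.0619,0,-1,0.0505,0.3376,0.0619,0,-1,0.0505,0.3376,0.0619,0,-1]}}

```text
time_s: 7.48
position: [629.0, -329.7, 124.0]
ee_rot: [[1.0, -0.005, -0.002], [-0.005, -1.0, 0.001], [-0.002, -0.001, -1.0]]
ft_force: [0.3, 0.7, -1.1]
gripper_width: 0.999
grasp_force: 0.0
```

```bash
python3 - <<'E'
from h import *
c=grab("wrist","w6"); P=cloud(c); s=robot.observe(); print(s["position"],s["ee_rot"].round(3).tolist())
H,S,V=cv2.split(cv2.cvtColor(c["image"],cv2.COLOR_RGB2HSV)); Z=P[:,:,2]
m=((H<8)|(H>172))&(S>130)&(Z<20); print(m.sum(),np.percentile(Z[m],[5,50,90]),holecirc(c,m,9))
c=grab("top"); P=cloud(c);H,S,V=cv2.split(cv2.cvtColor(c["image"],cv2.COLOR_RGB2HSV))
# nut orientation: convex hull of brass mask cast to top plane
m=((H>8)&(H<30)&(S>110)&(P[:,:,2]>9)&(P[:,:,2]<22)).astype(np.uint8); m[:105]=0;m[175:]=0;m[:,:285]=0;m[:,350:]=0
cs=cv2.findContours(m,0,1)[0]; k=max(cs,key=cv2.contourArea); p=plane(c,k.reshape(-1,2),17)[:,:2].astype(np.float32)
h=cv2.convexHull(p).reshape(-1,2); ang=np.arange(0,60,1)
w=[np.mean([np.ptp(h@[np.cos(np.radians(a+d)),np.sin(np.radians(a+d))]) for d in(0,60,120)]) for a in ang]
print("nut",circ(p),"flat normal",ang[np.argmin(w)],min(w),max(w))
E
```

```text
[ 628.85655235 -327.04994006  124.62978035] [[1.0, -0.003, -0.003], [-0.003, -1.0, 0.002], [-0.003, -0.002, -1.0]]
2007 [6.72040057 8.96141611 9.91253016] [array([ 629.6, -329.6,   30.1]), array([ 629.8, -329.6,   23.9])]
nut (np.float64(627.3813940119742), np.float64(-87.61045405757432), np.float64(29.574270543059352)) flat normal 46 57.86580132506621 63.7835653981488
```

Request:
{"api": "play_rows", "payload": {"series": [0.0015,0.0013,0.06,0,-1,0.0015,0.0013,0.11,0,-1,0.0015,0.0013,0.14,0,-1,0.0015,0.0013,0.157,0,-1,0.0015,0.0013,0.1635,0,-1,0.0015,0.0013,0.1635,0,-1,0.0015,0.0013,0.1635,0,-0.3,0.0015,0.0013,0.1635,0,0], "squeeze": 40}}

```text
time_s: 8.25
position: [633.0, -327.7, 6.6]
ee_rot: [[1.0, -0.0, 0.004], [-0.0, -1.0, -0.002], [0.004, 0.002, -1.0]]
ft_force: [-0.8, 0.1, -0.1]
gripper_width: 0.75
grasp_force: 0.0
```

Request:
{"api": "play_rows", "payload": {"series": [0,0,0,0,1,0,0,0,0,1,0,0,0,0,1,0,0,0,0,1,0,0,-0.04,0,1,0,0,-0.09,0,1,0,0,-0.14,0,1,0,0,-0.18,0,1]}}

```text
time_s: 8.92
position: [632.1, -327.9, 143.3]
ee_rot: [[1.0, -0.001, 0.004], [-0.001, -1.0, -0.002], [0.004, 0.002, -1.0]]
ft_force: [0.9, -0.9, 0.6]
gripper_width: -0.005
grasp_force: 0.0
```

```bash
python3 - <<'E'
from h import *
c=grab("wrist","w7"); s=robot.observe(); print(s["position"],s["gripper_width"],s["grasp_force"])
H,S,V=cv2.split(cv2.cvtColor(c["image"],cv2.COLOR_RGB2HSV))
held(c,s,-25,0,extra=((H<8)|(H>172))&(S>130)); go(490,240,240,-90)
E
```

```text
[ 635.45810548 -329.83675788  150.5171025 ] 0.00387587308081253 0.0
  return _methods._mean(a, axis=axis, dtype=dtype,
  ret = ret.dtype.type(ret / rcount)
Traceback (most recent call last):
  File "h.py", line 42, in held
    z=np.median(P[:,:,2][m]); r=holecirc(c,m,z)
                                ~~~~~~~~^^^^^^^
  File "h.py", line 27, in holecirc
    i=max((k for k in range(len(cs)) if hi[0][k][3]<0),key=lambda k:cv2.contourArea(cs[k]))
ValueError: max() iterable argument is empty
```

View pics/w7.png

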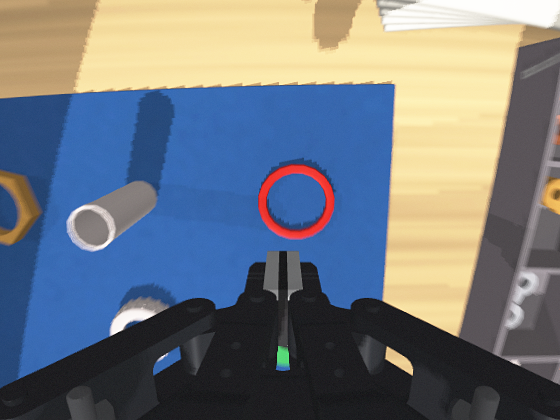

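The fingers stopped about 4 mm high and slid over the washer. It still lies at (296,202) in the view. I'll open, look again and go lower, waiting for the arm to settle.

Request:
{"api": "play_rows", "payload": {"series": [0,0,0.02,0,-1,0,0,0.033,0,-1,0,0,0.033,0,-1,0,0,0.033,0,-1,0,0,0.033,0,-1,0,0,0.033,0,-1,0,0,0.033,0,-1,0,0,0.033,0,-1]}}

```text
time_s: 9.63
position: [631.4, -327.4, 114.4]
ee_rot: [[1.0, -0.001, 0.0], [-0.001, -1.0, -0.0], [0.0, 0.0, -1.0]]
ft_force: [0.4, 0.1, 0.5]
gripper_width: 1.0
grasp_force: 0.0
```

```bash
python3 - <<'E'
from h import *
c=grab("wrist"); P=cloud(c); s=robot.observe(); print(s["position"],s["gripper_width"])
H,S,V=cv2.split(cv2.cvtColor(c["image"],cv2.COLOR_RGB2HSV)); Z=P[:,:,2]
m=((H<8)|(H>172))&(S>130)&(Z<20); print(m.sum(),np.percentile(Z[m],[5,50,90]),holecirc(c,m,9))
go(630,-328,0,-90)
E
```

```text
[ 631.40445681 -327.3306695   114.44815332] 1.0014161663624879
2171 [6.90775918 8.94767126 9.87031182] [array([ 629.6, -340.2,   30.2]), array([ 629.9, -340.1,   23.8])]
row [-0.0019  0.0009  0.1526] spin -0.0001 maxrows 2.744813609152384 0.005280426425888016
```

Request:
{"api": "play_rows", "payload": {"series": [-0.0019,0.0156,0.05,0,-1,-0.0019,0.0156,0.1,0,-1,-0.0019,0.0156,0.13,0,-1,-0.0019,0.0156,0.145,0,-1,-0.0019,0.0156,0.15,0,-1,-0.0019,0.0156,0.15,0,-1,-0.0019,0.0156,0.15,0,-1,-0.0019,0.0156,0.15,0,-1]}}

```text
time_s: 10.35
position: [631.4, -339.8, 4.1]
ee_rot: [[1.0, -0.001, 0.003], [-0.001, -1.0, -0.002], [0.003, 0.002, -1.0]]
ft_force: [-0.1, 0.6, -0.2]
gripper_width: 0.998
grasp_force: 0.0
```

```bash
python3 -c "
from h import *
print(robot.observe()['position']);go(630,-339,-0.5,-90)"
```

```text
[ 631.44447128 -339.7894798     4.11257438]
row [-0.0019 -0.0011  0.0061] spin -0.0001 maxrows 0.11744631684725357 0.004682090132232639
```

Request:
{"api": "play_rows", "payload": {"series": [0,0,0.005,0,-1,0,0,0.005,0,-1,0,0,0.005,0,-0.3,0,0,0.005,0,0.1,0,0,0.005,0,1,0,0,0.005,0,1,0,0,0.005,0,1,0,0,0.005,0,1]}}

```text
time_s: 11.02
position: [630.1, -339.1, -0.6]
ee_rot: [[1.0, -0.001, 0.001], [-0.001, -1.0, -0.001], [0.001, 0.001, -1.0]]
ft_force: [-1.0, 1.6, 5.7]
gripper_width: 0.691
grasp_force: 41.7
```

Gripped at about 59 mm on the same scale that read the 64 mm gasket as 62 mm. Carrying it over.

Request:
{"api": "play_rows", "payload": {"series": [0,0,-0.05,0,1,0,0,-0.1,0,1,0,0,-0.15,0,1,-0.02,-0.03,-0.19,0,1,-0.04,-0.07,-0.22,0,1,-0.06,-0.11,-0.25,0,1,-0.08,-0.15,-0.28,0,1,-0.09,-0.2,-0.3,0,1]}}

```text
time_s: 11.68
position: [561.3, -189.0, 225.6]
ee_rot: [[1.0, -0.003, 0.002], [-0.003, -1.0, -0.002], [0.002, 0.002, -1.0]]
ft_force: [1.3, 0.3, 0.4]
gripper_width: 0.689
grasp_force: 43.1
```

Request:
{"api": "play_rows", "payload": {"series": [-0.09,-0.57,-0.02,0,1,-0.09,-0.57,-0.02,0,1,-0.09,-0.57,-0.02,0,1,-0.09,-0.57,-0.02,0,1,-0.09,-0.57,-0.02,0,1,-0.09,-0.57,-0.02,0,1,-0.09,-0.57,-0.02,0,1,-0.09,-0.57,-0.02,0,1]}}

```text
time_s: 12.35
position: [509.8, 142.0, 235.1]
ee_rot: [[1.0, -0.001, 0.001], [-0.001, -1.0, 0.0], [0.001, -0.0, -1.0]]
ft_force: [1.5, 0.2, -0.5]
gripper_width: 0.692
grasp_force: 43.1
```

```bash
python3 - <<'E'
from h import *
s=robot.observe(); print(s["position"],s["gripper_width"],s["grasp_force"])
go(490,240,240,-90)
E
```

```text
[509.82382476 142.03809354 235.1300661 ] 0.6916654254857824 43.0994176492095
row [-0.0265 -0.1306 -0.0065] spin -0.0001 maxrows 2.3996679885720287 0.007294973766840431
```

Request:
{"api": "play_rows", "payload": {"series": [0.0529,-0.1453,0.0135,0,1,0.0529,-0.1453,0.0135,0,1,0.0529,-0.1453,0.0135,0,1,0.0529,-0.1453,0.0135,0,1,0.0529,-0.1453,0.0135,0,1,0.0529,-0.1453,0.0135,0,1,0.0529,-0.1453,0.0135,0,1,0.0529,-0.1453,0.0135,0,1]}}

```text
time_s: 13.02
position: [550.1, 247.7, 224.8]
ee_rot: [[1.0, -0.002, -0.0], [-0.002, -1.0, -0.0], [-0.0, 0.0, -1.0]]
ft_force: [-0.2, -0.2, -0.8]
gripper_width: 0.694
grasp_force: 43.1
```

```bash
python3 - <<'E'
from h import *
c=grab("wrist","w8"); s=robot.observe(); print(s["position"],s["gripper_width"],s["grasp_force"])
H,S,V=cv2.split(cv2.cvtColor(c["image"],cv2.COLOR_RGB2HSV))
held(c,s,-25,0,extra=((H<8)|(H>172))&(S>130))
Z=cloud(c)[:,:,2]; 
m=(abs(Z-169)<4)&(c["depth"]>150); print(m.sum(),holecirc(c,m,169))
E
```

```text
[550.20685618 247.81082208 224.90193988] 0.6914359342485958 43.126080706715584
held top z 234.1982253680331 rel 9.296285489738125 6634
  rel [-0.1 -1.7] r 30.4
  rel [ 0.8 -1.7] r 23.1
954 [array([546.8, 249.6,  18. ])]
```

Request:
{"api": "play_rows", "payload": {"series": [-0.0027,-0.0049,0.02,0,1,-0.0027,-0.0049,0.04,0,1,-0.0027,-0.0049,0.06,0,1,-0.0027,-0.0049,0.08,0,1,-0.0027,-0.0049,0.1,0,1,-0.0027,-0.0049,0.114,0,1,-0.0027,-0.0049,0.117,0,1,-0.0027,-0.0049,0.117,0,1]}}

```text
time_s: 13.73
position: [548.0, 252.0, 136.2]
ee_rot: [[1.0, -0.002, -0.002], [-0.002, -1.0, -0.001], [-0.002, 0.001, -1.0]]
ft_force: [-0.2, -0.0, 1.0]
gripper_width: 0.686
grasp_force: 43.1
```

Request:
{"api": "play_rows", "payload": {"series": [0,0,0,0,-0.5,0,0,0,0,-1,0,0,0,0,-1,0,0,-0.03,0,-1,0,0,-0.08,0,-1,0,0,-0.12,0,-1,0,0,-0.14,0,-1,0,0,-0.14,0,-1]}}

```text
time_s: 14.4
position: [551.3, 254.0, 247.6]
ee_rot: [[1.0, -0.001, 0.01], [-0.001, -1.0, 0.004], [0.01, -0.004, -1.0]]
ft_force: [1.4, -0.5, -0.8]
gripper_width: 1.0
grasp_force: 0.0
```

```bash
python3 - <<'E'
from h import *
c=grab("wrist","w9"); P=cloud(c); s=robot.observe(); print(s["position"],s["gripper_width"])
H,S,V=cv2.split(cv2.cvtColor(c["image"],cv2.COLOR_RGB2HSV)); Z=P[:,:,2]
m=((H<8)|(H>172))&(S>130)&(Z>125)&(Z<175); print(m.sum(),np.percentile(Z[m],[5,50,95]),holecirc(c,m,143))
go(627.5,-88,125,-90-44)
E
```

```text
[550.01780256 253.51438536 244.95180016] 1.0002409733475282
1624 [139.19794522 142.97012396 144.17208065] [array([548.5, 250.6,  28.1])]
row [0.1026 0.4557 0.1595] spin 0.1221 maxrows 8.876919198325147 6.140764247427068
```

The washer is seated, with its top at 143 mm. Next is the back nut.

Request:
{"api": "play_rows", "payload": {"series": [0.1033,0.4557,0.14,0,-1,0.1033,0.4557,0.14,0,-1,0.1033,0.4557,0.14,0,-1,0.1033,0.4557,0.14,0,-1,0.1033,0.4557,0.14,0,-1,0.1033,0.4557,0.14,0,-1,0.1033,0.4557,0.14,0,-1,0.1033,0.4557,0.14,0,-1]}}

```text
time_s: 15.12
position: [617.6, -60.3, 144.0]
ee_rot: [[1.0, -0.001, -0.003], [-0.001, -1.0, 0.001], [-0.003, -0.001, -1.0]]
ft_force: [-0.3, 1.5, -0.2]
gripper_width: 0.999
grasp_force: 0.0
```

Request:
{"api": "play_rows", "payload": {"series": [0.003,0.046,0.02,0,-1,0.003,0.046,0.02,0,-1,0.003,0.046,0.02,0,-1,0.003,0.046,0.02,0,-1,0.003,0.046,0.02,0,-1,0.003,0.046,0.02,0,-1]}}

```text
time_s: 15.62
position: [621.0, -91.6, 131.5]
ee_rot: [[1.0, 0.001, 0.0], [0.001, -1.0, 0.0], [0.0, -0.0, -1.0]]
ft_force: [-0.5, 0.5, 0.1]
gripper_width: 1.001
grasp_force: 0.0
```

```bash
python3 - <<'E'
from h import *
c=grab("wrist","w10"); P=cloud(c); s=robot.observe(); print(s["position"])
H,S,V=cv2.split(cv2.cvtColor(c["image"],cv2.COLOR_RGB2HSV)); Z=P[:,:,2]
m=((H>8)&(H<30)&(S>110)&(Z>14.5)&(Z<20)).astype(np.uint8)
m=cv2.morphologyEx(m,cv2.MORPH_OPEN,np.ones((3,3)))
print(m.sum(),np.percentile(Z[m>0],[5,50,95]),holecirc(c,m,17))
k=max(cv2.findContours(m,0,1)[0],key=cv2.contourArea); h=plane(c,cv2.convexHull(k).reshape(-1,2),17)[:,:2]
ang=np.arange(0,60,.5); w=[np.mean([np.ptp(h@[np.cos(np.radians(a+d)),np.sin(np.radians(a+d))]) for d in(0,60,120)]) for a in ang]
a=ang[np.argmin(w)]; print("normal",a,min(w),max(w)); 
c0=[(h@n).max()/2+(h@n).min()/2 for n in [(np.cos(np.radians(a+d)),np.sin(np.radians(a+d))) for d in(0,60,120)]]
N=np.array([(np.cos(np.radians(a+d)),np.sin(np.radians(a+d))) for d in(0,60,120)]); x=np.linalg.lstsq(N,np.array(c0),rcond=None)[0]; print("centre",x)
ch=min((a+60*i-180*j for i in range(3) for j in range(2)),key=lambda t:abs(t+90)); print("closing yaw",ch)
go(x[0],x[1]+1.5,0,ch)
E
```

```text
[621.11893542 -91.61275179 131.66269845]
2030 [16.07518214 17.38608951 18.48835854] [array([627.5, -89.9,  30.2]), array([627.6, -90.1,  23.9])]
normal 46.0 58.01540685745362 65.52441697834645
centre [627.4504664  -89.96824009]
closing yaw -74.0
row [ 0.0083 -0.0042  0.1756] spin -0.0442 maxrows 3.161926876868925 2.224287395766529
```

View pics/w10.png

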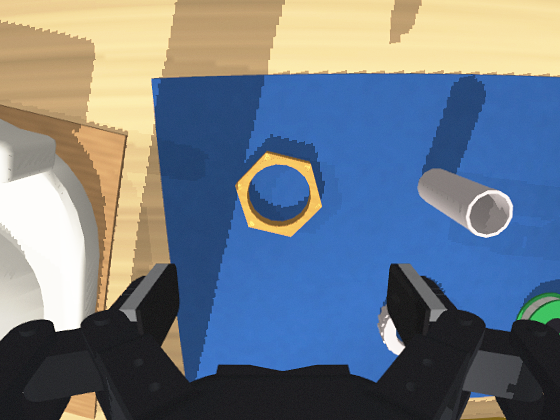

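The nut is at (279,193), with flats square to 46 degrees in both views. I'll turn the closing line to -74 degrees and go down.

Request:
{"api": "play_rows", "payload": {"series": [0.0089,-0.0042,0.05,-0.016,-1,0.0089,-0.0042,0.1,-0.032,-1,0.0089,-0.0042,0.13,-0.0442,-1,0.0089,-0.0042,0.155,-0.0442,-1,0.0089,-0.0042,0.168,-0.0442,-1,0.0089,-0.0042,0.1735,-0.0442,-1,0.0089,-0.0042,0.1735,-0.0442,-1,0.0089,-0.0042,0.1735,-0.0442,-1]}}

```text
time_s: 16.33
position: [628.7, -89.8, 2.1]
ee_rot: [[0.962, 0.274, 0.002], [0.274, -0.962, -0.0], [0.002, 0.001, -1.0]]
ft_force: [1.0, -0.2, -0.1]
gripper_width: 0.999
grasp_force: 0.0
```

Request:
{"api": "play_rows", "payload": {"series": [0,0,0,0,-1,0,0,0,0,-0.3,0,0,0,0,0.1,0,0,0,0,1,0,0,0,0,1,0,0,0,0,1,0,0,0,0,1,0,0,0,0,1], "squeeze": 50}}

```text
time_s: 17.0
position: [628.5, -90.2, 2.4]
ee_rot: [[0.962, 0.273, 0.002], [0.273, -0.962, -0.0], [0.002, 0.001, -1.0]]
ft_force: [-0.4, -0.5, 5.2]
gripper_width: 0.663
grasp_force: 54.0
```

Request:
{"api": "play_rows", "payload": {"series": [0,0,-0.05,0,1,0,0,-0.1,0,1,0,0,-0.15,0.016,1,0,0,-0.2,0.032,1,0,0,-0.25,0.0442,1,0,0,-0.3,0.0442,1,0,0,-0.3,0.0442,1,0,0,-0.3,0.0442,1]}}

```text
time_s: 17.67
position: [629.4, -90.5, 229.7]
ee_rot: [[1.0, -0.001, 0.007], [-0.001, -1.0, -0.002], [0.007, 0.002, -1.0]]
ft_force: [0.4, -0.1, -2.2]
gripper_width: 0.662
grasp_force: 54.4
```

Request:
{"api": "play_rows", "payload": {"series": [-0.104,-0.454,0,0,1,-0.104,-0.454,0,0,1,-0.104,-0.454,0,0,1,-0.104,-0.454,0,0,1,-0.104,-0.454,0,0,1,-0.104,-0.454,0,0,1,-0.104,-0.454,0,0,1,-0.104,-0.454,0,0,1]}}

```text
time_s: 18.33
position: [551.2, 236.2, 223.8]
ee_rot: [[1.0, -0.001, -0.004], [-0.001, -1.0, -0.001], [-0.004, 0.001, -1.0]]
ft_force: [0.6, 0.0, -1.8]
gripper_width: 0.661
grasp_force: 54.3
```

```bash
python3 - <<'E'
from h import *
s=robot.observe(); print(s["position"],s["gripper_width"],s["grasp_force"])
go(549,251.5,230,-90)
E
```

```text
[551.21662101 236.19929836 223.78296352] 0.6614885516860453 54.33289110660553
row [-0.003  -0.0204 -0.0083] spin -0.0001 maxrows 0.39960733113836233 0.0069461545679345305
```

Request:
{"api": "play_rows", "payload": {"series": [-0.003,-0.0204,-0.005,0,1,-0.003,-0.0204,-0.005,0,1,-0.003,-0.0204,-0.005,0,1,-0.003,-0.0204,-0.005,0,1,-0.003,-0.0204,-0.005,0,1]}}

```text
time_s: 18.75
position: [551.0, 248.7, 228.7]
ee_rot: [[1.0, -0.002, -0.002], [-0.002, -1.0, -0.001], [-0.002, 0.001, -1.0]]
ft_force: [-0.2, 0.6, -1.3]
gripper_width: 0.664
grasp_force: 54.3
```

```bash
python3 - <<'E'
from h import *
c=grab("wrist","w11"); s=robot.observe(); print(s["position"],s["gripper_width"],s["grasp_force"])
H,S,V=cv2.split(cv2.cvtColor(c["image"],cv2.COLOR_RGB2HSV))
held(c,s,-25,-8,extra=(H>8)&(H<30)&(S>110))
E
```

```text
[551.22316581 248.6162954  229.00053962] 0.6610545370942658 54.34801697731018
held top z 243.4342577734064 rel 14.433718157122343 7944
  rel [ 0.1 -1.6] r 30.7
  rel [ 1.6 -1.6] r 22.3
```

View pics/w11.png

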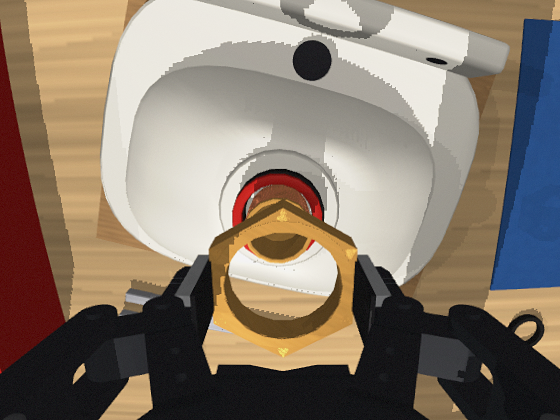

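The nut is held squarely at (283,279), with the washer and tail behind it. Lowering it.

Request:
{"api": "play_rows", "payload": {"series": [-0.0041,-0.0037,0.02,0,1,-0.0041,-0.0037,0.04,0,1,-0.0041,-0.0037,0.06,0,1,-0.0041,-0.0037,0.08,0,1,-0.0041,-0.0037,0.1,0,1,-0.0041,-0.0037,0.11,0,1,-0.0041,-0.0037,0.1125,0,1,-0.0041,-0.0037,0.1125,0,1]}}

```text
time_s: 19.47
position: [548.1, 252.1, 144.9]
ee_rot: [[1.0, -0.002, -0.001], [-0.002, -1.0, -0.001], [-0.001, 0.001, -1.0]]
ft_force: [-0.3, 0.2, -1.2]
gripper_width: 0.66
grasp_force: 54.3
```

Request:
{"api": "play_rows", "payload": {"series": [0,0,0,0,-0.5,0,0,0,0,-1,0,0,0,0,-1,0,0,-0.03,0,-1,0,0,-0.08,0,-1,0,0,-0.12,0,-1,0,0,-0.13,0,-1,0,0,-0.13,0,-1]}}

```text
time_s: 20.13
position: [550.4, 254.1, 247.3]
ee_rot: [[1.0, -0.0, 0.008], [-0.001, -1.0, 0.003], [0.008, -0.003, -1.0]]
ft_force: [-0.2, -0.6, -0.5]
gripper_width: 0.999
grasp_force: 0.0
```

```bash
python3 - <<'E'
from h import *
c=grab("wrist","w12"); P=cloud(c); s=robot.observe(); print(s["position"],s["gripper_width"])
Z=P[:,:,2]
m=(abs(P[:,:,0]-548.5)<40)&(abs(P[:,:,1]-250)<40)&(Z>150)&(Z<163); print(m.sum(),np.percentile(Z[m],[5,50,95]),holecirc(c,m,157))
go(632,-209,165,-90)
E
```

```text
[549.02095173 253.50844399 244.8235248 ] 1.0004288264933103
3034 [152.40110995 157.32109923 160.12443849] [array([548.2, 251.2,  30.6]), array([545.6, 250.7,  23.2])]
row [0.1106 0.6168 0.1059] spin -0.0001 maxrows 11.42985580577096 0.004401795163647029
```

The back nut is seated, with its top at 157 mm. Next is the tube.

Request:
{"api": "play_rows", "payload": {"series": [0.1106,0.6168,0.1,0,-1,0.1106,0.6168,0.1,0,-1,0.1106,0.6168,0.1,0,-1,0.1106,0.6168,0.1,0,-1,0.1106,0.6168,0.1,0,-1,0.1106,0.6168,0.1,0,-1,0.1106,0.6168,0.1,0,-1,0.1106,0.6168,0.1,0,-1]}}

```text
time_s: 20.85
position: [604.5, -72.6, 187.9]
ee_rot: [[1.0, -0.001, -0.004], [-0.001, -1.0, 0.001], [-0.004, -0.001, -1.0]]
ft_force: [0.5, 0.7, 0.3]
gripper_width: 1.002
grasp_force: 0.0
```

Request:
{"api": "play_rows", "payload": {"series": [0.03,0.19,0.03,0,-1,0.03,0.19,0.03,0,-1,0.03,0.19,0.03,0,-1,0.03,0.19,0.03,0,-1,0.03,0.19,0.03,0,-1,0.03,0.19,0.03,0,-1,0.03,0.19,0.03,0,-1]}}

```text
time_s: 21.43
position: [627.2, -212.5, 166.2]
ee_rot: [[1.0, -0.001, -0.003], [-0.001, -1.0, 0.002], [-0.003, -0.002, -1.0]]
ft_force: [0.4, 0.1, 0.3]
gripper_width: 1.0
grasp_force: 0.0
```

```bash
python3 - <<'E'
from h import *
c=grab("wrist","w13"); P=cloud(c); s=robot.observe(); print(s["position"]); Z=P[:,:,2]
m=(Z>78)&(Z<90)&(abs(P[:,:,0]-632)<40)&(abs(P[:,:,1]+210)<40); print(m.sum(),np.percentile(Z[m],[5,50,95]),holecirc(c,m,83))
E
```

```text
[ 627.51285099 -212.00384134  166.75133126]
501 [78.8583     82.88244943 84.16467974] [array([ 633.1, -212.6,   14.1]), array([ 633.6, -212.7,   11.9])]
```

Request:
{"api": "play_rows", "payload": {"series": [0.0073,-0.0013,0,0,-1,0.0073,-0.0013,0.03,0,-1,0.0073,-0.0013,0.08,0,-1,0.0073,-0.0013,0.12,0,-1,0.0073,-0.0013,0.145,0,-1,0.0073,-0.0013,0.1556,0,-1,0.0073,-0.0013,0.1556,0,-1,0.0073,-0.0013,0.1556,0,-1]}}

```text
time_s: 22.15
position: [634.7, -211.8, 51.8]
ee_rot: [[1.0, 0.0, 0.001], [0.0, -1.0, -0.0], [0.001, 0.0, -1.0]]
ft_force: [-0.1, 0.3, -0.7]
gripper_width: 1.0
grasp_force: 0.0
```

Request:
{"api": "play_rows", "payload": {"series": [0,0,0,0,0,0,0,0,0,0.2,0,0,0,0,0.4,0,0,0,0,1,0,0,0,0,1,0,0,0,0,1,0,0,0,0,1,0,0,0,0,1], "squeeze": 40}}

```text
time_s: 22.82
position: [634.5, -212.8, 52.1]
ee_rot: [[1.0, -0.001, 0.001], [-0.001, -1.0, -0.001], [0.001, 0.001, -1.0]]
ft_force: [-0.5, -0.2, 5.8]
gripper_width: 0.311
grasp_force: 39.2
```

Request:
{"api": "play_rows", "payload": {"series": [0,0,-0.03,0,1,0,0,-0.08,0,1,0,0,-0.13,0,1,0,0,-0.18,0,1,0,0,-0.23,0,1,0,0,-0.27,0,1,0,0,-0.29,0,1,0,0,-0.29,0,1]}}

```text
time_s: 23.48
position: [636.1, -213.5, 273.7]
ee_rot: [[1.0, -0.001, 0.008], [-0.001, -1.0, -0.003], [0.008, 0.003, -1.0]]
ft_force: [0.7, -0.0, -0.6]
gripper_width: 0.32
grasp_force: 39.4
```

Request:
{"api": "play_rows", "payload": {"series": [-0.1127,-0.6,0,0,1,-0.1127,-0.6,0,0,1,-0.1127,-0.6,0,0,1,-0.1127,-0.6,0,0,1,-0.1127,-0.6,0,0,1,-0.1127,-0.6,0,0,1,-0.1127,-0.6,0,0,1,-0.1127,-0.6,0,0,1]}}

```text
time_s: 24.15
position: [570.7, 116.7, 266.3]
ee_rot: [[1.0, -0.001, -0.004], [-0.001, -1.0, -0.001], [-0.004, 0.001, -1.0]]
ft_force: [0.2, -0.1, -1.1]
gripper_width: 0.318
grasp_force: 39.5
```

```bash
python3 - <<'E'
from h import *
s=robot.observe(); print(s["position"],s["gripper_width"],s["grasp_force"])
go(548,251.5,265,-90)
E
```

```text
[570.6596823  116.71355079 266.27440717] 0.3180739358093864 39.524935483932495
row [-0.0304 -0.1797  0.0017] spin -0.0002 maxrows 3.2777899359234532 0.00813995566094584
```

Request:
{"api": "play_rows", "payload": {"series": [-0.0304,-0.1797,0,0,1,-0.0304,-0.1797,0,0,1,-0.0304,-0.1797,0,0,1,-0.0304,-0.1797,0,0,1,-0.0304,-0.1797,0,0,1,-0.0304,-0.1797,0,0,1,-0.0304,-0.1797,0,0,1,-0.0304,-0.1797,0,0,1]}}

```text
time_s: 24.82
position: [550.0, 248.1, 267.9]
ee_rot: [[1.0, -0.003, -0.001], [-0.003, -1.0, -0.001], [-0.001, 0.001, -1.0]]
ft_force: [-0.4, 0.8, -0.7]
gripper_width: 0.312
grasp_force: 39.5
```

```bash
python3 - <<'E'
from h import *
c=grab("wrist","w14"); s=robot.observe(); print(s["position"],s["gripper_width"],s["ee_rot"].round(4).tolist())
Q=(cloud(c)-s["position"])@s["ee_rot"]
held(c,s,-38,-27,230,330,(abs(Q[:,:,0])<20)&(abs(Q[:,:,1])<20))
Z=cloud(c)[:,:,2]; m=(abs(Z-169)<4)&(c["depth"]>150); print(m.sum(),holecirc(c,m,169))
E
```

```text
[550.1838496  248.1213717  268.18895307] 0.3123672442176718 [[1.0, -0.0029, -0.0007], [-0.0029, -1.0, -0.0008], [-0.0007, 0.0008, -1.0]]
held top z 299.0789263394321 rel 30.88997327009048 2901
  rel [-0.7 -1.3] r 17.2
  rel [ 0.  -1.7] r 11.5
583 [array([548.9, 249.9,  19.2])]
```

View pics/w14.png

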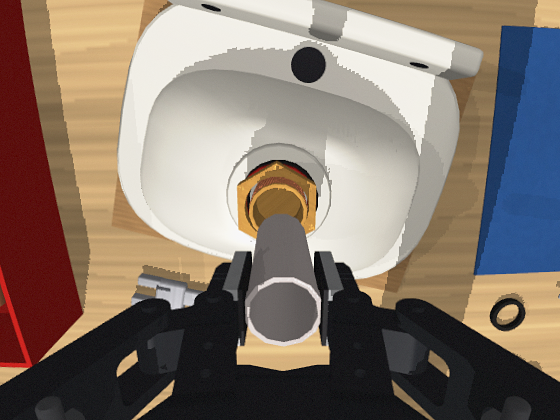

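The tube is upright at (283,310) with the tail bore in line below it at (278,207). I'll lower it into the bore.

Request:
{"api": "play_rows", "payload": {"series": [-0.002,-0.0044,0.015,0,1,-0.002,-0.0044,0.03,0,1,-0.002,-0.0044,0.045,0,1,-0.002,-0.0044,0.06,0,1,-0.002,-0.0044,0.075,0,1,-0.002,-0.0044,0.09,0,1,-0.002,-0.0044,0.1,0,1,-0.002,-0.0044,0.105,0,1]}}

```text
time_s: 25.53
position: [547.6, 252.9, 187.9]
ee_rot: [[1.0, -0.001, -0.003], [-0.001, -1.0, -0.001], [-0.003, 0.001, -1.0]]
ft_force: [0.1, -0.6, -0.6]
gripper_width: 0.317
grasp_force: 39.5
```

Request:
{"api": "play_rows", "payload": {"series": [0,0,0.002,0,1,0,0,0.002,0,1,0,0,0.002,0,1]}}

```text
time_s: 25.78
position: [548.8, 253.5, 188.9]
ee_rot: [[1.0, -0.001, 0.001], [-0.001, -1.0, 0.0], [0.001, -0.0, -1.0]]
ft_force: [-0.7, 0.7, 0.8]
gripper_width: 0.318
grasp_force: 39.5
```

Request:
{"api": "play_rows", "payload": {"series": [0,0.0025,0.0025,0,1,0,0.0025,0.0025,0,1,0,0.0025,0.0025,0,1,0,0.0025,0.0025,0,1,0,0.0025,0.0025,0,1]}}

```text
time_s: 26.2
position: [548.5, 251.3, 186.8]
ee_rot: [[1.0, -0.001, 0.0], [-0.001, -1.0, 0.0], [0.0, -0.0, -1.0]]
ft_force: [-0.5, -0.2, -1.3]
gripper_width: 0.317
grasp_force: 39.5
```

Request:
{"api": "play_rows", "payload": {"series": [0,0,0,0,0,0,0,0,0,-1,0,0,0,0,-1,0,0,0,0,-1,0,0,-0.04,0,-1,0,0,-0.08,0,-1,0,0,-0.12,0,-1,0,0,-0.12,0,-1]}}

```text
time_s: 26.87
position: [551.9, 252.7, 283.4]
ee_rot: [[1.0, -0.001, 0.011], [-0.001, -1.0, 0.004], [0.011, -0.004, -1.0]]
ft_force: [1.7, 1.1, 0.5]
gripper_width: 1.001
grasp_force: 0.0
```

```bash
python3 - <<'E'
from h import *
c=grab("wrist","w15"); P=cloud(c); s=robot.observe(); print(s["position"],s["gripper_width"])
Z=P[:,:,2]
m=(abs(P[:,:,0]-548.5)<30)&(abs(P[:,:,1]-250)<30)&(Z>210)&(Z<224); print(m.sum(),np.percentile(Z[m],[5,50,95]),holecirc(c,m,217))
go(513,-204,125,-90)
E
```

```text
[550.76910851 252.24683161 280.71170782] 0.9988967583553001
649 [211.31295417 216.74234318 218.16369955] [array([547.5, 250.9,  14.3]), array([548.3, 250.8,  11.6])]
row [-0.0516  0.609   0.2053] spin -0.0001 maxrows 11.596250829232616 0.005411682334269268
```

The tube is standing on the ledge, with its top at 217 mm. Last is the slip nut.

Request:
{"api": "play_rows", "payload": {"series": [-0.0516,0.609,0.17,0,-1,-0.0516,0.609,0.17,0,-1,-0.0516,0.609,0.17,0,-1,-0.0516,0.609,0.17,0,-1,-0.0516,0.609,0.17,0,-1,-0.0516,0.609,0.17,0,-1,-0.0516,0.609,0.17,0,-1,-0.0516,0.609,0.17,0,-1]}}

```text
time_s: 27.58
position: [519.6, -70.2, 185.7]
ee_rot: [[1.0, -0.0, -0.002], [-0.0, -1.0, 0.0], [-0.002, -0.0, -1.0]]
ft_force: [0.7, 0.5, -1.0]
gripper_width: 0.998
grasp_force: 0.0
```

Request:
{"api": "play_rows", "payload": {"series": [-0.016,0.187,0.08,0,-1,-0.016,0.187,0.08,0,-1,-0.016,0.187,0.08,0,-1,-0.016,0.187,0.08,0,-1,-0.016,0.187,0.08,0,-1,-0.016,0.187,0.08,0,-1,-0.016,0.187,0.08,0,-1]}}

```text
time_s: 28.17
position: [508.3, -208.2, 126.5]
ee_rot: [[1.0, -0.001, -0.001], [-0.001, -1.0, 0.001], [-0.001, -0.001, -1.0]]
ft_force: [0.1, -0.1, -0.3]
gripper_width: 0.996
grasp_force: 0.0
```

```bash
python3 - <<'E'
from h import *
c=grab("wrist","w16"); P=cloud(c); s=robot.observe(); print(s["position"]); Z=P[:,:,2]
m=(Z>19)&(Z<25)&(abs(P[:,:,0]-513)<45)&(abs(P[:,:,1]+204)<45)&(c["depth"]>150); print(m.sum(),np.percentile(Z[m],[5,50,95])); r=holecirc(c,m,21); print(r)
E
```

```text
[ 508.74506058 -207.78413408  127.05445106]
2771 [19.85426336 21.09748464 22.22845548]
[array([ 512. , -205.3,   27.2]), array([ 512. , -205.3,   17. ])]
```

Request:
{"api": "play_rows", "payload": {"series": [0.0047,-0.0052,0.05,0,-1,0.0047,-0.0052,0.1,0,-1,0.0047,-0.0052,0.13,0,-1,0.0047,-0.0052,0.15,0,-1,0.0047,-0.0052,0.16,0,-1,0.0047,-0.0052,0.163,0,-1,0.0047,-0.0052,0.163,0,-1,0.0047,-0.0052,0.163,0,-1]}}

```text
time_s: 28.88
position: [513.6, -204.8, 6.1]
ee_rot: [[1.0, 0.0, 0.002], [0.0, -1.0, -0.001], [0.002, 0.001, -1.0]]
ft_force: [0.7, -0.4, 1.0]
gripper_width: 0.999
grasp_force: 0.0
```

Request:
{"api": "play_rows", "payload": {"series": [0,0,0,0,-1,0,0,0,0,-0.3,0,0,0,0,0.1,0,0,0,0,1,0,0,0,0,1,0,0,0,0,1,0,0,0,0,1,0,0,0,0,1], "squeeze": 35}}

```text
time_s: 29.55
position: [513.0, -205.3, 6.2]
ee_rot: [[1.0, -0.001, 0.002], [-0.001, -1.0, -0.001], [0.002, 0.001, -1.0]]
ft_force: [-1.7, 0.9, 7.4]
gripper_width: 0.639
grasp_force: 35.5
```

Request:
{"api": "play_rows", "payload": {"series": [0,0,-0.05,0,1,0,0,-0.1,0,1,0,0,-0.15,0,1,0,0,-0.2,0,1,0,0,-0.25,0,1,0,0,-0.3,0,1,0,0,-0.345,0,1,0,0,-0.345,0,1]}}

```text
time_s: 30.22
position: [516.2, -206.9, 271.9]
ee_rot: [[1.0, -0.001, 0.013], [-0.001, -1.0, -0.007], [0.013, 0.007, -1.0]]
ft_force: [0.8, -0.2, 0.5]
gripper_width: 0.638
grasp_force: 37.6
```

Request:
{"api": "play_rows", "payload": {"series": [0.045,-0.6,0,0,1,0.045,-0.6,0,0,1,0.045,-0.6,0,0,1,0.045,-0.6,0,0,1,0.045,-0.6,0,0,1,0.045,-0.6,0,0,1,0.045,-0.6,0,0,1,0.045,-0.6,0,0,1]}}

```text
time_s: 30.88
position: [536.9, 129.2, 263.3]
ee_rot: [[1.0, -0.001, -0.0], [-0.001, -1.0, -0.0], [-0.0, 0.0, -1.0]]
ft_force: [0.3, -0.4, -0.5]
gripper_width: 0.636
grasp_force: 37.6
```

```bash
python3 - <<'E'
from h import *
s=robot.observe(); print(s["position"],s["gripper_width"],s["grasp_force"])
go(548,251.5,265,-90)
E
```

```text
[536.94184727 129.18327331 263.33727041] 0.63594591422008 37.59487142320722
row [ 0.0146 -0.1631 -0.0022] spin -0.0002 maxrows 2.9454874197244085 0.008255789799784261
```

Request:
{"api": "play_rows", "payload": {"series": [0.0146,-0.1631,-0.002,0,1,0.0146,-0.1631,-0.002,0,1,0.0146,-0.1631,-0.002,0,1,0.0146,-0.1631,-0.002,0,1,0.0146,-0.1631,-0.002,0,1,0.0146,-0.1631,-0.002,0,1,0.0146,-0.1631,-0.002,0,1,0.0146,-0.1631,-0.002,0,1]}}

```text
time_s: 31.55
position: [548.6, 248.1, 265.1]
ee_rot: [[1.0, -0.003, -0.0], [-0.003, -1.0, -0.001], [-0.0, 0.001, -1.0]]
ft_force: [0.8, 0.5, -0.6]
gripper_width: 0.638
grasp_force: 37.6
```

```bash
python3 - <<'E'
from h import *
c=grab("wrist","w17"); s=robot.observe(); print(s["position"],s["gripper_width"])
P=cloud(c);Q=(P-s["position"])@s["ee_rot"]; Z=P[:,:,2]
held(c,s,-20,-10,200,370,abs(Q[:,:,1])<30)
print(np.percentile(Q[:,:,2][(abs(Q[:,:,1])<25)&(abs(Q[:,:,0])<25)&(Q[:,:,2]<-8)&(Q[:,:,2]>-25)],[5,50,95]))
m=(Z>212)&(Z<222)&(abs(P[:,:,0]-548)<25)&(abs(P[:,:,1]-250)<25); print(m.sum(),holecirc(c,m,217))
E
```

```text
[548.67397978 248.18115532 265.2585049 ] 0.6326922732485613
held top z 279.7653288954013 rel 14.506823993177875 9560
  rel [ 0.  -1.3] r 28.5
  rel [ 0.4 -1.7] r 16.1
[-15.52809594 -14.47946968 -10.56164887]
215 [array([538.2, 249.7,   6.4])]
```

View pics/w17.png

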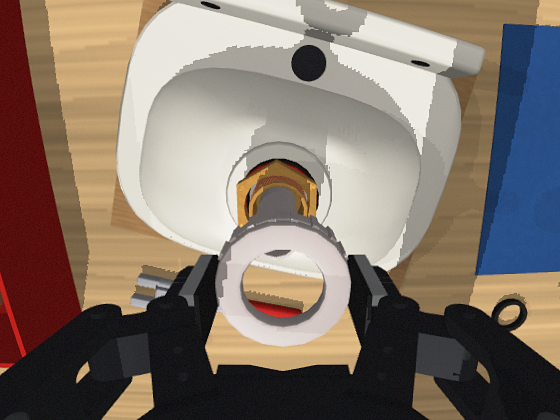

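The slip nut is held level at (284,285), with the tube and nut stack in line behind it. I'll align first, let it settle, then lower.

Request:
{"api": "play_rows", "payload": {"series": [-0.0008,-0.003,0.02,0,1,-0.0008,-0.003,0.03,0,1,-0.0008,-0.003,0.03,0,1,-0.0008,-0.003,0.03,0,1,-0.0008,-0.003,0.03,0,1,-0.0008,-0.003,0.03,0,1,-0.0008,-0.003,0.03,0,1,-0.0008,-0.003,0.03,0,1]}}

```text
time_s: 32.27
position: [548.4, 252.1, 243.2]
ee_rot: [[1.0, -0.001, 0.001], [-0.001, -1.0, 0.0], [0.001, -0.0, -1.0]]
ft_force: [-0.1, -0.3, -0.4]
gripper_width: 0.636
grasp_force: 37.6
```

Request:
{"api": "play_rows", "payload": {"series": [-0.0004,0.0004,0.015,0,1,-0.0004,0.0004,0.03,0,1,-0.0004,0.0004,0.045,0,1,-0.0004,0.0004,0.06,0,1,-0.0004,0.0004,0.075,0,1,-0.0004,0.0004,0.085,0,1,-0.0004,0.0004,0.085,0,1,-0.0004,0.0004,0.085,0,1]}}

```text
time_s: 32.93
position: [547.5, 251.6, 178.1]
ee_rot: [[1.0, -0.001, -0.001], [-0.001, -1.0, -0.001], [-0.001, 0.001, -1.0]]
ft_force: [0.7, 0.2, -0.3]
gripper_width: 0.635
grasp_force: 37.6
```

Request:
{"api": "play_rows", "payload": {"series": [0,0,0.008,0,1,0,0,0.014,0,1,0,0,0.018,0,1,0,0,0.02,0,1,0,0,0.02,0,1,0,0,0.02,0,1]}}

```text
time_s: 33.43
position: [547.9, 251.7, 164.0]
ee_rot: [[1.0, -0.001, 0.0], [-0.001, -1.0, 0.0], [0.0, -0.0, -1.0]]
ft_force: [0.3, 0.3, -0.5]
gripper_width: 0.638
grasp_force: 37.6
```

Nothing has touched and the slip nut is about 1.5 mm above its seat. Releasing and withdrawing straight up.

Request:
{"api": "play_rows", "payload": {"series": [0,0,0,0,-0.5,0,0,0,0,-1,0,0,0,0,-1,0,0,-0.03,0,-1,0,0,-0.07,0,-1,0,0,-0.11,0,-1,0,0,-0.15,0,-1,0,0,-0.15,0,-1]}}

```text
time_s: 34.1
position: [551.3, 253.0, 283.8]
ee_rot: [[1.0, -0.001, 0.012], [-0.001, -1.0, 0.005], [0.012, -0.005, -1.0]]
ft_force: [0.9, -0.2, 0.2]
gripper_width: 1.001
grasp_force: 0.0
```

```bash
python3 - <<'E'
from h import *
c=grab("wrist","w18"); P=cloud(c); s=robot.observe(); print(s["position"],s["gripper_width"]); Z=P[:,:,2]
n=(abs(P[:,:,0]-548.5)<40)&(abs(P[:,:,1]-250)<40)
for a,b,z in((172,182,177),(210,224,217)):
    m=n&(Z>a)&(Z<b); print(m.sum(),np.percentile(Z[m],[5,50,95]),holecirc(c,m,z))
m=n&(Z>172)&(Z<182); A=np.c_[P[m][:,:2],np.ones(m.sum())]; k=np.linalg.lstsq(A,P[m][:,2],rcond=None)[0]; print("tilt",k[:2])
E
```

```text
[550.18220612 252.56907769 280.92469049] 0.9996215367845092
2383 [173.71233432 176.99021049 178.54588675] [array([546.6, 250.6,  23.3]), array([560.8, 257.5,   2.1])]
655 [211.15756948 216.66989043 218.16842647] [array([547.5, 250.7,  14.3]), array([548.3, 250.7,  11.6])]
tilt [-0.00514214  0.00206445]
```

View pics/w18.png

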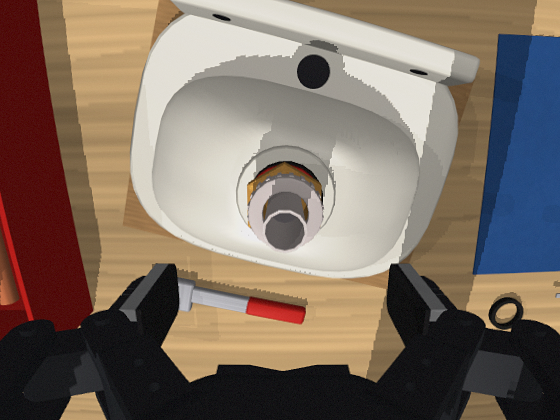

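The slip nut (285,205) lies level round the tube, with its top at 177 mm and the tube top at 217 mm. Everything is seated, so I'll hand in.

```bash
python3 -c "
from bench import robot
print(robot.sign_off())"
```

```text
the job is handed in; nothing more can be done
None
```

All five fittings are on the tail in order, each measured at its seated height on the wrist camera, and the job was handed in at about 34 s; no verdict came back. The washer slid about 10 mm on the mat in a first missed grasp. I aimed no moves at the tape, wrench or screwdriver, but did not re-measure them at the end.

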